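# Hold the spring shutter open at its mark

### The arm

A 6-joint arm with a two-finger parallel gripper is mounted at the origin on a cart in front of the work surface, level with it; the furniture and walls round the work are solid. World frame = base frame: x ahead of the robot, y to its left, z up, the work surface at z = 0. Lengths are in mm, angles in rad, forces in N, time in s.
With the tool pointing down it reaches from about 375 to 900 mm from the base axis. Payload 3.1 kg.
Tool frame: the origin (TCP) lies at the very end of the fingers, on their centre line; the grasp point (between the pads) lies 19 mm behind it (bot.grip_depth is the distance from the TCP to the grasp point, in mm); z points along the fingers, x is the direction in which the jaws open and shut, and the axes are right-handed (so a half turn about z gives the same grasp; the last joint's range is limited). The gripper opens to 87 mm and grips with 3 to 60 N. Pads are 19 mm wide; open, the fingers measure 117 mm over their backs; the gripper's body (75 mm by 190 mm) begins 51 mm behind the grasp point.
Start: joints at [0.931, 0.527, 1.433, -0, 1.181, -0.178], TCP at [277.873, 559.806, 222.548] pointing down, gripper open.
Joint ranges: [-3.08, 3.08], [-0.75, 2.2], [0.22, 2.44], [-1.43, 4.57], [0, 2.65], [-2.85, 2.85]. Speed limits (rad/s): [2.79, 2.79, 3.14, 3.14, 3.14, 3.14].

### API

Orientations are given as [roll, pitch, yaw] about the fixed x, y, z axes, in that order (R = Rz(yaw) Ry(pitch) Rx(roll)).
In Python, from plant import bot, solver, get_image, job gives the robot as it stands. Calls block until the motion is done:
- bot.goto(position, orientation): joint-space move of the TCP to a pose.
- bot.movel(position, orientation=None, feed=150, contact_N=None): straight line of the TCP; orientation=None keeps the orientation; feed is the mean speed in mm/s. With contact_N (N) it stops when the force on the tool has changed by that much, and returns True; else False.
- bot.set_joints(angles): joint-space move.
- bot.let_go() and bot.grasp(effort=None): open the fingers fully, or close them until they stop; effort is the grip in N (None keeps the last).
- bot.sleep(seconds).
- solver.inverse_kinematics(position, orientation): joint angles nearest the present ones, or None.
- bot.state(): the state.
- get_image(name): name is "side" or "top"; returns a dict with "image" (420x560x3 uint8, blue, green, red), "K" (3x3 intrinsics, pixels), "k1" (the pictures are not rectified: a ray, as slopes to the right and down, at radius r is drawn at 1 + k1 r^2 times it, then the intrinsics apply), "origin" and "attitude" of the camera in the world. Camera axes: x right, y down, z forward; pixel columns grow to the right and rows downward; lengths in mm; the calibration is good to about 2 mm. A picture is of the moment at which its call begins. There is no depth.
A pose or a line that the arm cannot do raises bot.MotionError and nothing moves.
- job.close_job(): hands the job in, once; it reports no verdict.
The state is a dict: "time_s": time; "q": joint angles; "joint_vel": joint speeds; "joint_torque": joint torques, N m; "tcp_pos": TCP position; "tool_rot": TCP orientation; "wrist_force": force on the tool from outside, world axes, zero at the start; "wrist_torque": the same for the moment, N m; "gripper_width": opening from 0.0 (shut) to 1.0 (fully open).
Only numpy, scipy, OpenCV 4.12 (cv2) and the standard library are available. Lean on these libraries where they do the work, as an engineer would, in place of code of your own. Each camera call takes 0.05 s, during which the arm holds its last target. There are 200 camera calls.

### The job

A wound copper coil parked on the shutter's upright spindle blocks its spring-return slide: draw the coil up off the spindle and set it down upright and flat in the blue tray. Then pull the slide out by its red grip until the white line on the slide is level with the black line on the yellow marker clip, and finish while still gripping it and keeping it still at that mark against the spring (letting go would shut it). Do not shift the marker clip or the other things on the table.

Things in the scene. Friction and masses are not known exactly. Their poses are not given: they have to be found in the camera images.
- shutter: fixed beam shutter on an aluminium plate 230 (x) x 116 (y) x 10 mm; origin at the centre of its underside, x away from the robot (yawed up to 0.3 rad), y left, z up. Black housing 90 mm wide, 70 mm high from x = +48 mm back. The slide runs along the plate, pulled out to -x, towards the robot; a low end block (25 mm high) at x = -108 mm. A steel spindle at x = -45, y = -45 mm.
- spindle_tip (a point): tip of the fixed upright spindle, 10 mm thick, 74 mm above the table; its foot, the seat on which the coil rests (18 mm wide), is 60 mm below the tip. The coil overhangs the slide's path and stops the slide after a few mm until it is taken off.
- coil: copper coil on a black bobbin, about 0.12 kg, 46 mm tall, bore 16 mm, starts on the spindle. Origin: centre of its underside, z up along the bore. Two black flanges 60 mm across (z 0 to 4 and 20 to 24 mm), winding (49 mm) between; on top a white round collar 26 mm across, z 24 to 46 mm, to grip. The spindle pokes 14 mm above the collar; raise the coil over 60 mm to free it.
- tray_in (a point): centre of the inner floor (4 mm above the table) of a fixed blue open tray, 115 x 115 mm outside, 22 mm high, walls 4 mm; axes parallel to its sides.
- grip_top (a point): centre of the top of the slide's upright red grip, 16 mm (along the shutter's x, ribbed faces) x 20 mm (along its y), standing 48 mm above the slide, its top 72 mm above the table. Moves with the slide. Free room of 40 mm before and behind it when the slide is shut and the coil off.
- slide (a joint): how far the slide is pulled out, m: 0 shut, up to 0.085, along the shutter's -x. A spring pulls it shut: about 3 N at 0 and 9 N at 0.065.
- slide_line (a point): outer end of the white line across the top of the dark slide, 24 mm above the table; moves with the slide, axes as the shutter's.
- clip (a joint): place of the yellow marker clip along the scale, m, counted like joint slide: the lines are level when slide equals clip. Differs from start to start, 0.040 to 0.065; must not be moved (held by friction of about 4 N).
- clip_line (a point): inner end of the black line on top of the yellow marker clip (14 mm cube, top 24 mm above the table), left of the slide's path; axes as the shutter's, x along the slide's travel.
- blower: blue rubber air blower, 49 mm wide, 96 mm tall, standing near the front left corner; loose bystander, origin at its underside, to be left alone
- tape_roll: roll of black tape lying flat, 62 mm across, 19 mm high, near the front edge; loose bystander, origin at its underside, to be left alone
- vial_c: small brown vial with black cap, 29 mm wide, 42 mm tall, near the front edge; loose bystander, origin at its underside, to be left alone
- dropper: brown dropper bottle, 33 mm wide, 102 mm tall, near the front edge; loose bystander, origin at its underside, to be left alone
- sample_box: flat sample box 80x104x26 mm, at the right beyond the blue drawer cabinet; loose bystander, origin at its underside, to be left alone
- driver: red-handled screwdriver 168 mm long, lying at the right in front of the grey controller; loose bystander, origin at its underside, to be left alone

How it is judged:
By the outcome, as a careful person would: the job done as asked, in the order asked, and still so for the second after the job is handed in, while the arm keeps its last pose, push and grip.
It also fails if it takes over 45 s, if anything falls off the work surface, if the arm or the gripper's body presses on something with over 40 N, if the wrist force passes 120 N, or if a joint passes its speed limit or range.

## Working session

There is one attempt and no reset: what is moved stays moved. The work goes in short steps, each a Python script; the robot and the scene stay as the last script left them, time stands still between calls to the robot, and variables do not carry over. Pictures are saved under pics/ and viewed, about 8 in all and at most 12, crops included, and the job is handed in when it is done.

```bash
ls; mkdir -p pics; cat > h.py <<'E'
import numpy as np, cv2
from plant import bot, solver, get_image, job
def snap(n, f=None):
    d=get_image(n)
    if f: cv2.imwrite('pics/'+f,d['image'])
    return d
def rot(d):
    return np.array(d['attitude'],float)
def ray(d,px):
    K=np.array(d['K']);k1=d['k1']
    v=np.array([(px[0]-K[0,2])/K[0,0],(px[1]-K[1,2])/K[1,1]])
    u=v.copy()
    for _ in range(20): u=v/(1+k1*(u@u))
    r=R(d)@np.array([u[0],u[1],1]); return np.array(d['origin'],float),r/np.linalg.norm(r)
def R(d):
    a=np.array(d['attitude'],float)
    if a.shape==(3,3): return a
    from scipy.spatial.transform import Rotation
    return Rotation.from_euler('xyz',a).as_matrix()
def plane(d,px,z):
    o,r=ray(d,px); return o+r*(z-o[2])/r[2]
def proj(d,p):
    c=R(d).T@(np.array(p,float)-np.array(d['origin'])); u=c[:2]/c[2]; u=u*(1+d['k1']*(u@u))
    K=np.array(d['K']); return np.array([K[0,0]*u[0]+K[0,2],K[1,1]*u[1]+K[1,2]])
def tri(d1,p1,d2,p2):
    o1,r1=ray(d1,p1);o2,r2=ray(d2,p2)
    s=np.linalg.lstsq(np.c_[r1,-r2],o2-o1,rcond=None)[0]
    a=o1+s[0]*r1;b=o2+s[1]*r2; return (a+b)/2,np.linalg.norm(a-b)
E
python3 - <<'E'
from h import *
for n in('top','side'):
    d=snap(n,n+'0.png'); print(n,d['K'],d['k1'],d['origin'],d['attitude'])
print(bot.state())
E
```

```text
pics
top [[469.20731425   0.         282.20984937]
 [  0.         469.20731425 205.07466252]
 [  0.           0.           1.        ]] -0.08696596747016494 [ 366.32615627 -125.85918241 1299.11656181] [-3.06719538 -0.00694988 -1.59107554]
side [[414.58951895   0.         281.22750329]
 [  0.         414.58951895 214.76956357]
 [  0.           0.           1.        ]] -0.13017213789478224 [ 32.5267018  898.16234689 492.79827585] [-1.94312828 -0.01493076 -2.71742539]
{'time_s': 0.1, 'q': array([ 9.31489262e-01,  5.28380793e-01,  1.43376126e+00, -1.52731483e-05,
        1.18140205e+00, -1.78494365e-01]), 'joint_vel': array([-0.00044483, -0.00218018, -0.00248321, -0.00069949,  0.00104115,
        0.00014229]), 'joint_torque': array([-4.18750278e-04, -4.40983558e+01, -1.77150053e+01,  6.34846115e-02,
        5.33974066e-02, -4.71432259e-05]), 'tcp_pos': array([277.50041987, 559.28643014, 221.66893182]), 'tool_rot': array([-3.14126007e+00,  1.92294894e-03,  1.10998976e+00]), 'wrist_force': array([ 0.30288342,  0.15820213, -0.34392855]), 'wrist_torque': array([0.02785354, 0.00895199, 0.0147725 ]), 'gripper_width': 1.0018430378356984}
```

View pics/top0.png

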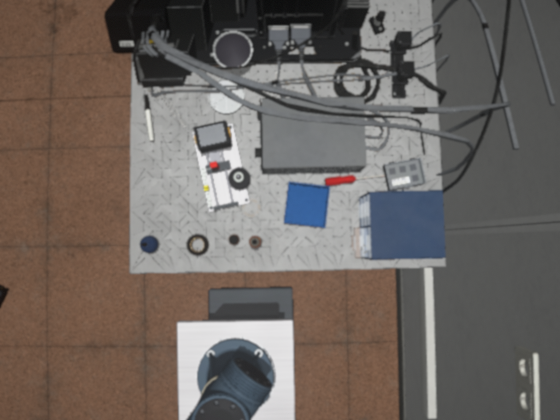

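View pics/side0.png

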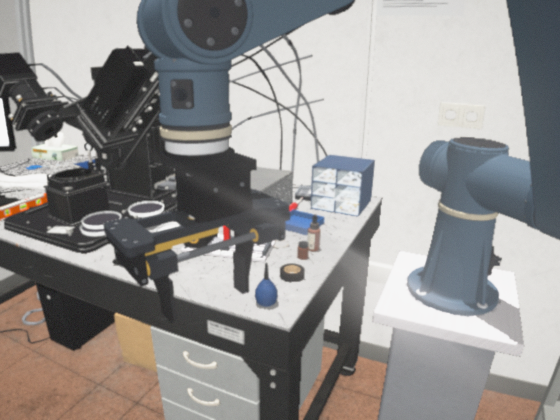

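```bash
python3 - <<'E'
from h import *
q=bot.state()['q'].copy(); 
p=[277,559,400]
bot.movel(p,feed=250)
bot.goto([330,-230,420],[np.pi,0,0])
d=snap('side','side1.png'); t=snap('top','top1.png')
a=cv2.imread('pics/top0.png')[115:260,135:335]; a=cv2.resize(a,None,fx=4,fy=4,interpolation=cv2.INTER_CUBIC)
b=d['image'][180:300,150:350];b=cv2.resize(b,None,fx=4,fy=4,interpolation=cv2.INTER_CUBIC)
cv2.imwrite('pics/tc.png',a);cv2.imwrite('pics/sc.png',b)
print(bot.state()['time_s'])
E
```

```text
3.8417
```

View pics/tc.png

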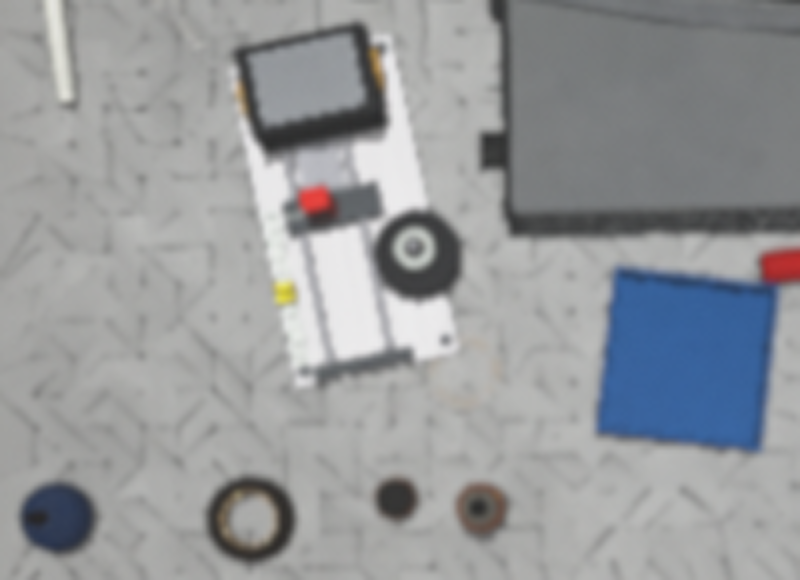

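View pics/sc.png

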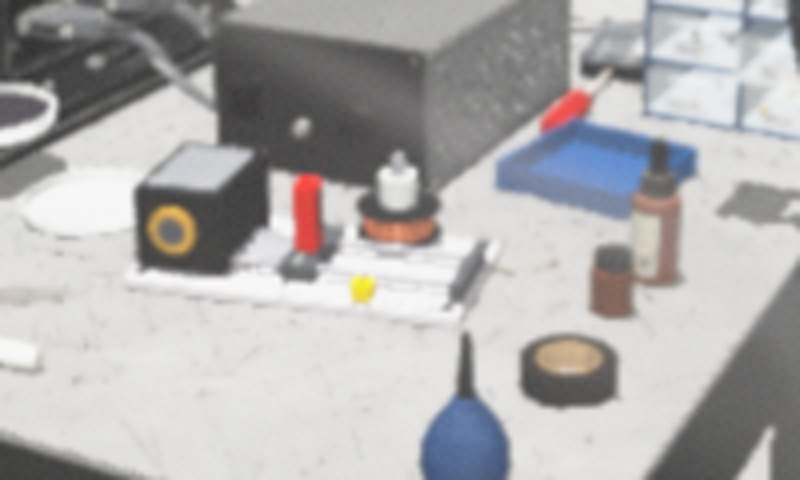

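```bash
cat >> h.py <<'E'
def mask(im,lo,hi,box):
    m=cv2.inRange(cv2.cvtColor(im,cv2.COLOR_BGR2HSV),lo,hi); o=np.zeros_like(m); x0,x1,y0,y1=box; o[y0:y1,x0:x1]=m[y0:y1,x0:x1]; return o
def big(m):
    c=max(cv2.findContours(m,cv2.RETR_EXTERNAL,cv2.CHAIN_APPROX_NONE)[0],key=cv2.contourArea); return c
def cen(m):
    ys,xs=np.nonzero(m); return np.array([xs.mean(),ys.mean()]),len(xs)
E
python3 - <<'E'
from h import *
class D(dict): pass
s=get_image('side'); t=dict(get_image('top')); t['image']=cv2.imread('pics/top0.png')
im=t['image']; si=s['image']
np.set_printoptions(precision=1,suppress=True)
yel=((20,120,100),(35,255,255)); red=((0,140,90),(8,255,255))
yt=cen(mask(im,*yel,(195,215,180,195)));ys=cen(mask(si,*yel,(230,255,240,260)))
print('yellow',yt,ys,tri(t,yt[0],s,ys[0]),plane(t,yt[0],24))
rt=mask(im,*red,(205,225,155,175)); rs=mask(si,*red,(215,240,215,250))
print('red',cen(rt),cv2.boundingRect(big(rt)),cen(rs),cv2.boundingRect(big(rs)))
r=cv2.boundingRect(big(rs)); ct=cen(rt)[0]
print('redtri top', tri(t,ct,s,(r[0]+r[2]/2-1, r[1]+2)), plane(t,ct,72))
b=mask(im,(100,120,60),(125,255,255),(280,335,178,232)); c=big(b); rc=cv2.minAreaRect(c); bx=cv2.boxPoints(rc)
print('tray',rc); P=[plane(t,p,22)[:2] for p in bx]; print(np.array(P), np.mean(P,0))
print([np.linalg.norm(P[i]-P[(i+1)%4]) for i in range(4)])
# collar: bright low-sat spot within dark flange
g=cv2.cvtColor(im,cv2.COLOR_BGR2GRAY)
dk=np.zeros_like(g); dk[165:192,226:253]=(g[165:192,226:253]<90)*255
c=big(dk); print('flange',cv2.minEnclosingCircle(c), cv2.fitEllipse(c), plane(t,cv2.fitEllipse(c)[0],38))
print(g[170:184,231:247])
pl=np.zeros_like(g); pl[120:215,190:252]=(g[120:215,190:252]>225)*255
rc=cv2.minAreaRect(big(pl)); print('plate',rc); P=np.array([plane(t,p,10)[:2] for p in cv2.boxPoints(rc)]); print(P,P.mean(0),[np.linalg.norm(P[i]-P[(i+1)%4]) for i in range(4)])
sg=cv2.cvtColor(si,cv2.COLOR_BGR2GRAY); print(sg[214:246,236:264])
E
```

```text
yellow (array([205.6, 187.8]), 16) (array([240. , 251.8]), 23) (array([513.3,  72.8,  18.6]), np.float64(0.3978035297586218)) [512.8  72.1  24. ]
red (array([213.6, 164.7]), 37) (210, 162, 8, 6) (array([226.3, 232.8]), 96) (224, 224, 6, 19)
redtri top (array([569.5,  43.7,  68.5]), np.float64(1.6201225085522126)) [568.2  42.9  72. ]
tray ((306.31781005859375, 204.5181427001953), (39.59592819213867, 40.191654205322266), 6.842772960662842)
[[ 414.7 -141.3]
 [ 523.8 -156.7]
 [ 508.7 -264.2]
 [ 399.7 -248.1]] [ 461.7 -202.6]
[np.float64(110.14834331456072), np.float64(108.57611738775712), np.float64(110.21529442548102), np.float64(107.86962805414508)]
flange ((239.1923065185547, 178.88461303710938), 10.592743873596191) ((239.21978759765625, 178.54156494140625), (19.265438079833984, 20.361919403076172), 112.60466003417969) [534.5 -21.6  38. ]
[[174 135  96  74  65  64  68  71  69  66  62  63  63  70  90 121]
 [135  90  67  64  73  90 106 113 111 100  82  67  63  62  68  89]
 [ 92  66  65  80 109 138 159 167 166 155 126  91  69  62  63  70]
 [ 70  63  78 114 153 176 183 185 189 189 169 129
[... 4040 characters left out ...]
225 235 230 221 214 189 173 162 157 161 164 163 172 176 160 145 135 126
  112 105  99 111 135 163 205 236 244 245]
 [219 226 225 223 220 208 202 194 194 204 208 212 216 218 197 178 158 150
  143 142 149 165 187 201 223 241 245 246]
 [233 238 236 228 226 222 215 208 195 199 203 208 211 212 202 195 194 200
  205 209 214 220 227 230 234 241 243 244]
 [232 234 233 229 230 237 236 225 199 184 186 185 184 187 184 195 211 220
  225 220 219 221 225 227 229 229 234 236]
 [243 243 243 243 241 237 235 228 215 209 206 209 207 205 202 213 231 237
  237 233 222 224 227 227 228 225 226 226]
 [246 246 246 246 245 244 243 243 242 242 242 242 242 241 237 227 231 234
  233 230 225 225 232 237 238 237 237 235]]
```

```bash
python3 - <<'E'
from h import *
s=get_image('side'); t=get_image('top')
np.set_printoptions(precision=1,suppress=True)
print('tip tri',tri(t,(238.6,176.4),s,(249.1,217.6)),'collar plane',plane(t,(238.0,176.6),60), 'tip plane side',plane(s,(249.1,217.6),74))
c=lambda x,y:(135+(x+.5)/4-.5,115+(y+.5)/4-.5)
FL,FR,BR=[plane(t,c(*p),10)[:2] for p in((298,387),(457,352),(390,35))]
print('corners',FL,FR,BR,np.linalg.norm(FL-FR),np.linalg.norm(FR-BR),'yaw',np.arctan2(*(BR-FR)[::-1]),np.arctan2(*(FL-FR)[::-1])-np.pi/2)
print('box',tri(t,(263,168),s,(256,192)))
# tray corner check: side near-left rim corner, front corner
print('tray',tri(t,c(600,433),s,(150+632/4,180+193/4)))
for y in(.2,.2+np.pi,.2-np.pi):
    for p in([535,-21,180],[535,-21,41],[462,-202,200],[568,43,40]):
        print(y,p,solver.inverse_kinematics(p,[np.pi,0,y]))
E
```

```text
tip tri (array([536.2, -22.6,  74.4]), np.float64(2.0355752603687205)) collar plane [536.8 -20.2  60. ] tip plane side [537.9 -23.5  74. ]
corners [448.8  64.9] [470.8 -45. ] [694.3  -1.2] 112.14733981890944 227.7564780067813 yaw 0.19362085995287465 0.19752984546452734
box (array([549.2, -88.8, 126.2]), np.float64(2.046185390894704))
tray (array([ 411.3, -142.7,   20.8]), np.float64(2.91002109493163))
0.2 [535, -21, 180] [-0.2  0.5  1.7 -0.   1.  -0.4]
0.2 [535, -21, 41] [-0.2  0.7  1.8 -0.   0.7 -0.4]
0.2 [462, -202, 200] [-0.6  0.4  1.8 -0.   1.  -0.8]
0.2 [568, 43, 40] [-0.1  0.7  1.7 -0.   0.7 -0.3]
3.3415926535897933 [535, -21, 180] [-0.2  0.5  1.7  0.   1.   2.7]
3.3415926535897933 [535, -21, 41] [-0.2  0.7  1.8  0.   0.7  2.7]
3.3415926535897933 [462, -202, 200] [-0.6  0.4  1.8  0.   1.   2.3]
3.3415926535897933 [568, 43, 40] [-0.1  0.7  1.7  0.   0.7  2.8]
-2.941592653589793 [535, -21, 180] [-0.2  0.5  1.7  0.   1.   2.7]
-2.941592653589793 [535, -21, 41] [-0.2  0.7  1.8  0.   0.7  2.7]
-2.941592653589793 [462, -202, 200] [-0.6  0.4  1.8  0.   1.   2.3]
-2.941592653589793 [568, 43, 40] [-0.1  0.7  1.7  0.   0.7  2.8]
```

```bash
python3 - <<'E'
from h import *
Y=0.195
def f(m): st=bot.state(); print(m,round(st['time_s'],2),st['tcp_pos'].round(1),st['wrist_force'].round(1),round(st['gripper_width'],3))
bot.goto([537,-21.5,160],[np.pi,0,Y]); f('above')
print(bot.movel([537,-21.5,43],feed=120,contact_N=8)); f('down')
bot.grasp(25); f('grip')
p=bot.state()['tcp_pos']
print(bot.movel([p[0],p[1],60],feed=60,contact_N=10)); f('up1')
snap('side','l1.png')
if bot.state()['wrist_force'][2]>-8:
    bot.movel([p[0],p[1],145],feed=120); f('up')
    s=snap('side'); t=snap('top')
    a=cv2.resize(s['image'][150:290,170:330],None,fx=3,fy=3,interpolation=2); b=cv2.resize(t['image'][130:270,160:320],None,fx=2.5,fy=2.5,interpolation=2)
    b=cv2.copyMakeBorder(b,0,a.shape[0]-b.shape[0],0,0,0); cv2.imwrite('pics/l2.png',np.hstack([a,b])[:, :800])
E
```

```text
above 5.5 [537.6 -22.5 160.9] [-0.1 -1.2 -0.2] 0.999
False
down 6.62 [537.6 -21.7  43.6] [ 0.1 -0.1 -0.1] 1.001
grip 7.66 [537.1 -21.5  42.9] [ 0.5  1.  -0.7] 0.294
False
up1 8.09 [537.2 -21.5  60.6] [ 0.4  0.9 -1.7] 0.296
up 9.0 [536.4 -21.4 144.4] [-0.4 -0.7 -1.9] 0.293
```

View pics/l2.png

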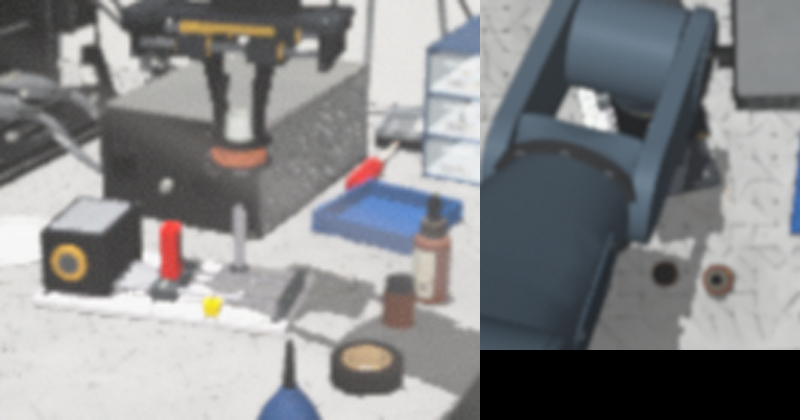

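```bash
python3 - <<'E'
from h import *
def f(m): st=bot.state(); print(m,round(st['time_s'],2),st['tcp_pos'].round(1),st['wrist_force'].round(1),round(st['gripper_width'],3))
q=bot.state()['q']
c=[(abs(k-q).max(),y) for y in(-1.4,1.75) if (k:=solver.inverse_kinematics([460,-202,140],[np.pi,0,y])) is not None]; print(c)
y=min(c)[1]; o=[np.pi,0,y]
bot.goto([460,-202,140],o); f('over')
bot.movel([460,-202,45],feed=140,contact_N=8); f('low')
print(bot.movel([460,-202,30],feed=25,contact_N=4)); f('touch')
bot.let_go(); f('open')
bot.movel([460,-202,120],feed=150); 
bot.goto([400,-330,330],[np.pi,0,.2]); f('away')
s=snap('side','s3.png'); t=snap('top','t3.png')
b=cv2.resize(t['image'][130:270,180:340],None,fx=5,fy=4.28,interpolation=2)[:, :800]; cv2.imwrite('pics/t3c.png',cv2.resize(t['image'][140:260,180:340],None,fx=5,fy=5,interpolation=2))
cv2.imwrite('pics/s3c.png',cv2.resize(s['image'][195:275,180:340],None,fx=5,fy=5,interpolation=2))
E
```

```text
[(np.float64(1.2064895812404508), -1.4), (np.float64(1.943510418759549), 1.75)]
over 10.21 [ 460.  -201.6  139.7] [ 0.5  0.1 -0.8] 0.294
low 11.03 [ 460.6 -202.    45.4] [ 0.2  0.2 -1.9] 0.289
True
touch 11.53 [ 460.7 -202.5   33.5] [ 0.9 -0.6  3.4] 0.299
open 12.73 [ 460.  -202.    33.2] [-0.2 -0.2  0.9] 1.0
away 15.09 [ 399.8 -329.5  329. ] [0.3 0.7 0.4] 1.001
```

View pics/t3c.png

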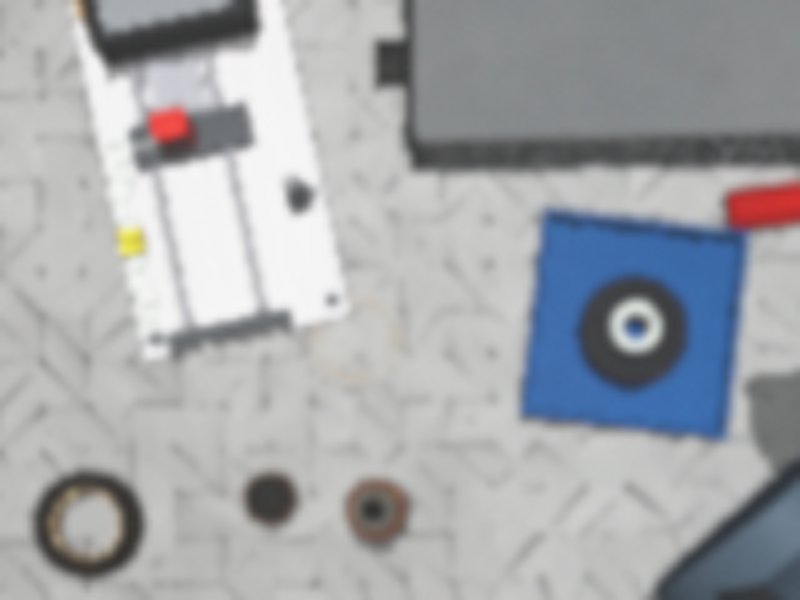

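View pics/s3c.png

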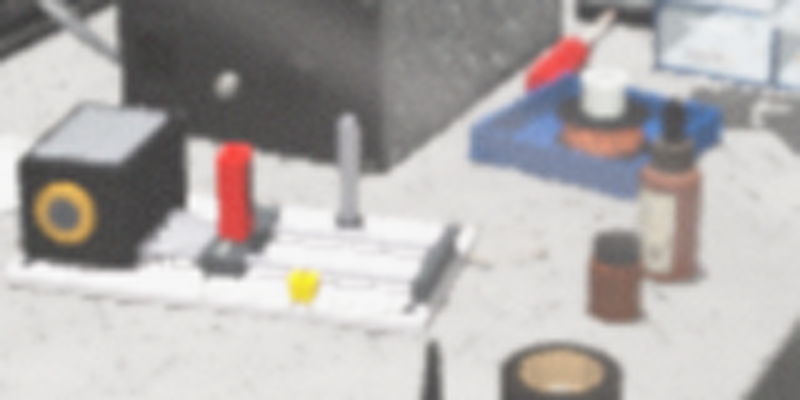

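```bash
python3 - <<'E'
from h import *
np.set_printoptions(linewidth=250,precision=1,suppress=True)
t=cv2.imread('pics/t3.png').astype(int); s=cv2.imread('pics/s3.png').astype(int)
print('top G'); print(np.arange(202,232)); print(np.c_[np.arange(159,176),t[159:176,202:232,1]])
print('top R-G'); print(np.c_[np.arange(159,176),(t[...,2]-t[...,1])[159:176,204:224]])
print('top clip sat R-B / G'); print(np.c_[np.arange(183,194),(t[...,2]-t[...,0])[183:194,200:212]]);print(t[183:194,200:212,1])
print('side G',np.arange(215,240)); print(np.c_[np.arange(238,253),s[238:253,215:240,1]])
print('side clip R-B',np.arange(234,248)); print(np.c_[np.arange(245,258),(s[...,2]-s[...,0])[245:258,234:248]]);print(s[245:258,234:248,1])
E
```

```text
top G
[202 203 204 205 206 207 208 209 210 211 212 213 214 215 216 217 218 219 220 221 222 223 224 225 226 227 228 229 230 231]
[[159 244 244 244 238 221 197 202 223 221 210 206 205 202 199 202 204 205 206 211 212 199 189 207 233 238 232 230 235 242 244]
 [160 244 244 244 242 231 205 197 213 215 207 200 194 186 181 187 197 201 201 203 202 192 179 187 211 213 194 191 219 239 245]
 [161 244 244 244 243 236 210 187 185 187 181 173 163 148 141 156 176 184 182 181 176 167 154 150 159 154 141 146 191 235 244]
 [162 244 244 244 243 237 215 183 156 139 132 123 113 101  98 114 138 149 148 146 141 134 126 121 121 118 115 126 171 226 243]
 [163 244 244 244 243 236 213 177 135 101  89  84  80  78  75  82  96 111 118 119 118 115 113 112 113 112 112 120 153 210 239]
 [164 244 244 243 239 226 195 161 120  86  75  76  76  77  75  73  73  88 103 111 112 113 112 112 112 112 113 116 142 198 238]
 [165 244 244 241 226 190 156 131 107  85  76  77  79  78  76  71  67  76  95 107 112 113 113 112 113 113 113 115 135 191 236]
 [166 244 244 238 207 151 123 114 109  96  82  75  74  73  72  68  64  70  89 107 1
[... 6539 characters left out ...]
4 244 245 245 246 246 245 246 245 246 245 245 246]
 [230 235 236 239 241 243 243 242 243 243 244 244 244 246]
 [227 225 224 222 229 237 231 228 235 238 236 236 238 241]
 [238 237 234 230 238 240 227 228 239 236 226 223 223 227]
 [234 233 231 234 242 242 232 240 241 231 227 232 227 226]
 [244 243 240 235 236 234 231 237 231 212 219 227 222 224]
 [246 246 245 236 226 224 224 225 214 209 234 242 237 229]
 [247 246 245 239 226 220 219 217 210 218 242 246 245 244]
 [246 246 246 241 225 216 218 218 217 232 245 246 245 246]
 [246 246 245 240 222 216 219 218 230 242 246 246 243 246]
 [237 238 237 232 226 230 232 225 230 241 245 244 242 243]
 [220 219 222 223 224 229 229 224 224 232 234 236 238 240]]
```

```bash
python3 - <<'E'
from h import *
np.set_printoptions(precision=1,suppress=True)
t=get_image('top');s=get_image('side'); im=cv2.imread('pics/t3.png').astype(float)
Y=.195; M=np.array([[np.cos(Y),np.sin(Y)],[-np.sin(Y),np.cos(Y)]])
sp=np.array([537,-21.7]); o=sp-M.T@np.array([-45,-45])
S=lambda p:(M@(np.array(p)[:2]-o))
L=plane(t,(208,168.65),24); C=plane(t,(206,187.55),24)
print('line',L,S(L),'clip',C,S(C),'slide',S(L)[0]-S(C)[0])
print('line tri',tri(t,(208,168.65),s,(223.7,244.35)))
w=np.clip((im[...,2]-im[...,0])[183:193,200:211],0,None); yy,xx=np.mgrid[183:193,200:211]; c=(w*xx).sum()/w.sum(),(w*yy).sum()/w.sum(); P=plane(t,c,20); print('yellow cen',c,P,S(P))
i2=s['image'].astype(float); w=np.clip((i2[...,2]-i2[...,0])[247:257,236:246]-5,0,None); yy,xx=np.mgrid[247:257,236:246]; c2=(w*xx).sum()/w.sum(),(w*yy).sum()/w.sum(); print(c2,tri(t,c,s,c2),S(tri(t,c,s,c2)[0]))
g=plane(t,(213.0,164.3),72); print('grip',g,S(g)); print('o',o)
print('side view: slide line proj',proj(s,L),'clip',proj(s,C))
E
```

```text
line [565.5  65.   24. ] [-0.3 34.6] clip [513.4  70.9  24. ] [-50.2  50.4] slide 49.96845275112199
line tri (array([565.7,  65.1,  25.2]), np.float64(0.9322739054172751))
yellow cen (np.float64(205.56203164029975), np.float64(187.77713016930335)) [513.2  72.7  20. ] [-50.   52.2]
(np.float64(240.14146610325187), np.float64(251.67095351828036)) (array([513. ,  72.7,  19.1]), np.float64(0.6238829467567545)) [-50.2  52.3]
grip [569.3  44.5  72. ] [-0.5 13.7]
o [572.4  31.2]
side view: slide line proj [224.  244.8] clip [240.2 249.6]
```

```bash
cat >> h.py <<'E'
Y=.195; M=np.array([[np.cos(Y),np.sin(Y)],[-np.sin(Y),np.cos(Y)]]); O=np.array([572.4,31.2])
S=lambda p:(M@(np.array(p)[:2]-O))
W=lambda x,y,z:[*(O+M.T@np.array([x,y])),z]
def f(m): st=bot.state(); print(m,round(st['time_s'],2),st['tcp_pos'].round(1),S(st['tcp_pos']).round(1),st['wrist_force'].round(1),round(st['gripper_width'],3))
E
python3 - <<'E'
from h import *
bot.goto(W(-20,13.5,220),[np.pi,0,Y]); f('above')
print(bot.movel(W(-20,13.5,36),feed=120,contact_N=8)); f('down')
bot.grasp(40); f('grip')
bot.movel(W(-40,13.5,36),feed=40); f('pull')
s=snap('side','s4.png')
cv2.imwrite('pics/s4c.png',cv2.resize(s['image'][200:270,180:290],None,fx=7,fy=7,interpolation=2))
E
```

```text
above 16.82 [550.6  39.6 220.4] [-19.7  12.4] [ 0.7  0.1 -0.2] 1.001
False
down 18.51 [550.7  40.5  36.7] [-19.4  13.3] [-0.1 -0.5 -0.4] 0.998
grip 19.66 [551.4  40.5  36.2] [-18.8  13.2] [ 4.3  2.7 -2.2] 0.183
pull 20.31 [532.4  36.6  36.3] [-38.2  13. ] [ 4.9  2.1 -2.6] 0.181
```

View pics/s4c.png

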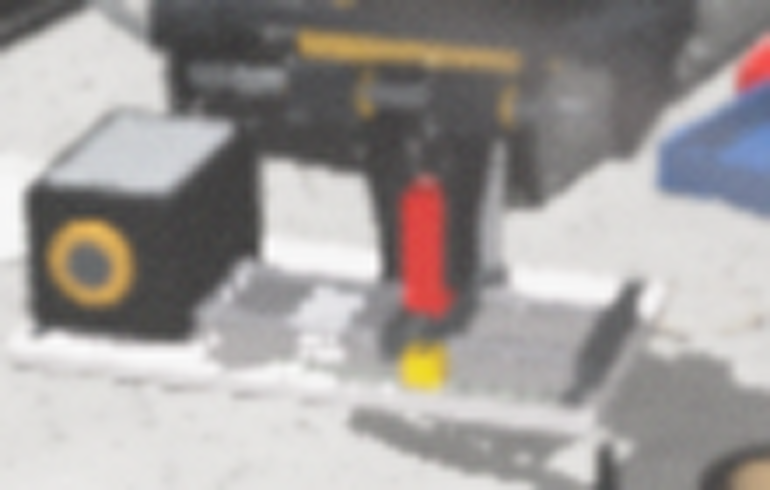

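```bash
python3 - <<'E'
from h import *
np.set_printoptions(linewidth=220,precision=2,suppress=True)
bot.movel(W(-51.5,13.3,36),feed=40); bot.sleep(.3)
x=[]
for k in range(8): x.append(S(bot.state()['tcp_pos'])); bot.sleep(.05)
f('pull'); print(np.mean(x,0),np.std(x,0))
s=snap('side','s5.png'); b=s['image'].astype(float); a=cv2.imread('pics/s3.png').astype(float)
# red columns/rows centroid shifts
def rc(i,box):
    x0,x1,y0,y1=box; r=np.clip((i[...,2]-i[...,1])[y0:y1,x0:x1]-30,0,None); yy,xx=np.mgrid[y0:y1,x0:x1]; return (r*xx).sum()/r.sum(),(r*yy).sum()/r.sum()
print('red0',rc(a,(215,245,215,250)),'red1',rc(b,(230,260,215,256)))
for sl in(0,46,48,50,52,54): print(sl,proj(s,W(-.4-sl,13.5+10,50)),'line',proj(s,W(-.3-sl,34.6,24)))
print('G',np.arange(230,250)); print(np.c_[np.arange(242,258),b[242:258,230:250,1]]); print('R-B'); print(np.c_[np.arange(246,258),(b[...,2]-b[...,0])[246:258,234:248]])
cv2.imwrite('pics/s5c.png',cv2.resize(s['image'][215:265,210:280],None,fx=11,fy=11,interpolation=2))
E
```

```text
pull 21.5 [521.7  34.3  36.2] [-49.1  12.9] [ 6.9  3.8 -3.7] 0.182
[-49.13  12.92] [0.01 0.01]
red0 (np.float64(226.16284967113083), np.float64(232.39765433077105)) red1 (np.float64(244.01693680568204), np.float64(235.72819158623201))
0 [225.13 234.09] line [223.98 244.83]
46 [241.86 235.99] line [240.7  246.84]
48 [242.6  236.07] line [241.44 246.93]
50 [243.33 236.16] line [242.17 247.02]
52 [244.07 236.24] line [242.91 247.1 ]
54 [244.81 236.32] line [243.64 247.19]
G [230 231 232 233 234 235 236 237 238 239 240 241 242 243 244 245 246 247 248 249]
[[242. 213. 214. 214. 213. 213. 196. 161. 146. 147. 144. 145. 130.  93.  74.  72.  71.  71.  75.  78.  83.]
 [243. 226. 226. 225. 226. 222. 202. 161. 142. 140. 140. 133. 115.  86.  70.  76.  69.  74.  77.  87.  92.]
 [244. 228. 229. 228. 225. 213. 178. 148. 137. 139. 133. 123. 101.  88.  79.  82.  81.  78.  82.  91.  93.]
 [245. 226. 227. 224. 214. 182. 154. 143. 138. 139. 133. 111.  96.  95.  99.  97.  91.  91.  91.  94.  94.]
 [246. 227. 222. 213. 190. 165. 151. 147. 143. 136. 117. 100.  98. 104. 108. 109.  96.  97.  94.  94.  96.]
 [
[... 1427 characters left out ...]
249.   1.   5.   4.  20.  61.  89.  75.  75.  83.  63.  17.   0.  -3.  -4.]
 [250.   3.   3.  12.  49. 114. 138. 124. 136. 131.  95.  32.   3.  -4.  -4.]
 [251.   4.   5.  23.  83. 155. 174. 179. 178. 158. 108.  37.   6.  -2.  -1.]
 [252.   3.   4.  26.  95. 164. 192. 195. 186. 161. 101.  38.   4.   1.   3.]
 [253.   3.   6.  27.  92. 162. 188. 197. 186. 157.  91.  33.   6.   4.   4.]
 [254.   4.   5.  18.  67. 131. 155. 166. 166. 131.  62.  17.   5.   0.   2.]
 [255.   2.   4.   7.  26.  57.  72.  92.  91.  70.  31.   7.   3.   2.   3.]
 [256.   2.   2.   3.   5.  13.  15.  22.  23.  19.  10.   4.   1.   2.   2.]
 [257.   2.   2.   2.   1.   3.   4.   4.   5.   4.   3.   2.   2.   1.   2.]]
```

View pics/s5c.png

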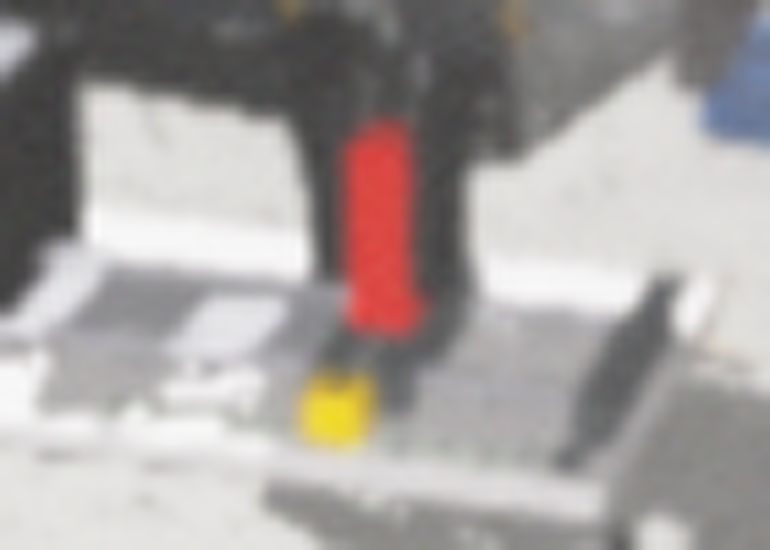

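```bash
python3 - <<'E'
from h import *
np.set_printoptions(precision=2,suppress=True)
s=get_image('side')
a=cv2.imread('pics/s5.png').astype(float); z=cv2.imread('pics/s3.png').astype(float)
for n,P in(('white',[(243.4,246),(242.7,247),(242.2,248)]),('black',[(241.2,248.3),(240.5,249),(240.1,250)]),('shut',[(225,243.8),(224.3,244.2),(223.5,244.5)])):
    for p in P: print(n,p,S(plane(s,p,24)))
def rc(i,box):
    x0,x1,y0,y1=box; r=np.clip((i[...,2]-i[...,1])[y0:y1,x0:x1]-30,0,None); yy,xx=np.mgrid[y0:y1,x0:x1]; return (r*xx).sum()/r.sum()
def yc(i):
    r=np.clip((i[...,2]-i[...,0])[247:258,235:247]-8,0,None); yy,xx=np.mgrid[247:258,235:247]; return (r*xx).sum()/r.sum(),(r*yy).sum()/r.sum()
print('clip before/now',yc(z),yc(a))
# red shift by edge rows 228-238 only
for r0 in(226,230,234):
  print(rc(z,(215,245,r0,r0+4)),rc(a,(232,260,r0+2,r0+6)))
f('now')
E
```

```text
white (243.4, 246) [-51.5   27.99]
white (242.7, 247) [-51.59  34.15]
white (242.2, 248) [-52.18  40.11]
black (241.2, 248.3) [-50.25  42.46]
black (240.5, 249) [-49.8   46.82]
black (240.1, 250) [-50.64  52.59]
shut (225, 243.8) [-0.68 27.97]
shut (224.3, 244.2) [ 0.24 30.76]
shut (223.5, 244.5) [ 1.63 33.04]
clip before/now (np.float64(240.14400458978773), np.float64(251.6764199655766)) (np.float64(240.1317124365926), np.float64(251.99055448661886))
225.96601615074024 243.88149688149687
225.83928571428572 243.86932046642542
226.13178294573643 243.89450101832995
now 21.6 [521.7  34.4  36.2] [-49.1  12.9] [ 6.7  3.  -3.4] 0.18
```

```bash
python3 - <<'E'
from h import *
np.set_printoptions(precision=2,suppress=True,linewidth=200)
# average several frames for lower noise
acc=np.mean([get_image('side')['image'].astype(float) for _ in range(12)],0); s=get_image('side'); np.save('acc.npy',acc)
z=cv2.imread('pics/s3.png').astype(float)
def le(i,y,x0,x1):
    r=(i[...,2]-i[...,1])[y,x0:x1]; h=r.max()/2; k=np.argmax(r>h); return x0+k-1+(h-r[k-1])/(r[k]-r[k-1])
A=[le(z,y,215,232) for y in range(227,239)]; B=[le(acc,y,232,250) for y in range(229,241)]
print(np.array(A),np.array(B),np.mean(B)-np.mean(A))
for y in(28,32,): 
  for sl in(0,48,50,52): print(y,sl,proj(s,W(8-sl,24,50))-proj(s,W(8,24,50)))
for ch in(0,1): print(np.arange(236,250));print(np.c_[np.arange(243,253),acc[243:253,236:250,ch]])
print(np.c_[np.arange(241,248),z[241:248,218:232,0]])
E
```

```text
[222.78 222.72 222.77 222.9  222.9  222.88 222.97 223.13 223.34 223.37 223.38 223.34] [240.94 240.94 240.96 240.95 240.99 240.99 241.01 241.02 241.02 241.02 241.06 241.22] 17.970431287142077
28 0 [0. 0.]
28 48 [17.4   1.98]
28 50 [18.14  2.06]
28 52 [18.87  2.15]
32 0 [0. 0.]
32 48 [17.4   1.98]
32 50 [18.14  2.06]
32 52 [18.87  2.15]
[236 237 238 239 240 241 242 243 244 245 246 247 248 249]
[[243.   163.17 144.08 144.25 142.33 135.08 115.08  83.5   70.83  68.67  67.92  69.5   73.5   84.08  92.17]
 [244.   151.5  143.67 141.92 137.25 123.42 102.33  82.75  78.08  78.    75.25  75.5   81.58  90.08  93.75]
 [245.   144.83 141.92 140.5  130.67 112.17  97.25  93.25  96.08  96.25  89.5   88.58  91.25  94.75  95.58]
 [246.   149.92 144.25 137.58 117.33 101.17  97.42 105.42 112.42 105.5   97.    94.58  95.17  95.67 100.17]
 [247.   167.42 157.25 137.   108.17  96.83 101.42 112.58 115.67 105.17  98.17  96.92 100.   105.42 115.25]
 [248.   174.92 160.42 128.    99.42  94.92 102.   110.33 108.25 103.75 100.58 100.83 112.25 132.17 142.25]
 [249.   169.08 149.08 109.17  82.17  77.92  83.5   88.67
[... 1361 characters left out ...]
2 130.17 114.08 113.92 132.83 160.17 169.67]
 [252.   178.17 191.25 212.83 218.42 218.33 214.08 193.75 165.5  145.   133.   134.42 149.   166.92 172.83]]
[[241. 231. 231. 230. 227. 215. 158.  95.  73.  72.  72.  74.  80.  96. 111.]
 [242. 231. 232. 230. 223. 197. 145. 108. 101.  89.  79.  80.  87.  94.  98.]
 [243. 230. 227. 222. 201. 166. 146. 152. 150. 122. 104. 103. 104. 102. 100.]
 [244. 224. 219. 198. 165. 151. 162. 185. 175. 143. 130. 127. 120. 106. 107.]
 [245. 221. 206. 169. 143. 145. 166. 179. 162. 143. 137. 138. 145. 144. 146.]
 [246. 203. 176. 137. 123. 124. 138. 147. 141. 138. 139. 149. 185. 207. 207.]
 [247. 199. 158. 124. 112. 113. 115. 119. 121. 122. 119. 135. 178. 204. 217.]]
```

```bash
python3 - <<'E'
from h import *
np.set_printoptions(precision=2,suppress=True,linewidth=200)
bot.movel(W(-5,13,36),feed=60); bot.sleep(.2); f('near')
for tgt in (-3,-1,1,3):
    hit=bot.movel(W(tgt,13,36),feed=20,contact_N=6); bot.sleep(.15); f(f'{tgt} {hit}')
    if hit or (M@bot.state()['wrist_force'][:2])[0]<-3: break
a=np.mean([get_image('side')['image'].astype(float) for _ in range(8)],0); f('shut'); np.save('shut.npy',a)
B=np.load('acc.npy')
def le(i,y,x0,x1):
    r=(i[...,2]-i[...,1])[y,x0:x1]; h=r.max()/2; k=np.argmax(r>h); return x0+k-1+(h-r[k-1])/(r[k]-r[k-1])
A=np.array([le(a,y,212,235) for y in range(227,239)]); C=np.array([le(B,y,232,250) for y in range(229,241)]); print(A,(C-A),(C-A).mean())
print(np.arange(217,232));print(np.c_[np.arange(241,248),a[241:248,217:232,0]])
E
```

```text
near 23.38 [564.8  43.2  36.2] [-5.1 13.3] [3.1 4.3 0.5] 0.183
-3 False 23.77 [566.9  43.6  36.2] [-3.  13.3] [3.3 4.  0.9] 0.18
-1 False 24.18 [569.   44.1  36.2] [-0.8 13.3] [2.3 4.7 3.2] 0.18
1 False 24.57 [571.1  44.5  36.2] [ 1.3 13.3] [2.9 4.7 2.8] 0.178
3 False 24.98 [571.7  44.7  36.2] [ 1.9 13.3] [-0.4  4.   5.9] 0.179
shut 25.38 [571.7  44.6  36.2] [ 2.  13.3] [-0.3  3.1  5.4] 0.18
[222.21 222.07 222.24 222.46 222.52 222.54 222.6  222.72 222.8  222.8  222.83 222.9 ] [18.73 18.88 18.72 18.49 18.47 18.44 18.41 18.31 18.22 18.22 18.24 18.32] 18.453777443739884
[217 218 219 220 221 222 223 224 225 226 227 228 229 230 231]
[[241.   192.5  171.88 150.25 143.5  141.5  129.88 100.75  72.75  66.12  66.5   66.    67.25  71.88  83.    90.75]
 [242.   170.75 147.75 143.5  141.38 133.75 118.75  95.88  80.12  80.    75.88  72.5   75.5   82.75  89.25  91.  ]
 [243.   153.25 143.38 140.12 133.5  120.5  104.62  95.75 102.25 108.62  98.38  88.75  86.5   90.    91.75  93.12]
 [244.   153.12 149.5  138.   121.62 103.5   96.25 102.88 116.88 116.5  101.88  93.    93.88  93.25  92.75  98.88]
 [245.   169.12 164.38 145.12 115.75  99.    98.12 108.38 118.25 109.25  98.88  94.88  98.38 105.5  108.38 117.88]
 [246.   174.12 170.12 149.38 116.75 103.75 103.25 108.62 113.   106.88 102.88 100.88 110.5  135.   147.38 149.38]
 [247.   173.88 169.5  149.25 118.   106.75 106.25 107.88 109.25 107.12 107.25 104.75 114.62 147.62 167.25 171.62]]
```

```bash
python3 - <<'E'
from h import *
np.set_printoptions(precision=2,suppress=True,linewidth=200)
bot.movel(W(-45,13.3,36),feed=60); bot.movel(W(-50.5,13.3,36),feed=25); bot.sleep(.4); f('at')
x=S(bot.state()['tcp_pos'])[0]
if abs(x+48.1)>.25: bot.movel(W(-50.5+(-48.1-x),13.3,36),feed=15); bot.sleep(.4); f('corr')
a=np.mean([get_image('side')['image'].astype(float) for _ in range(8)],0); A=np.load('shut.npy')
def le(i,y,x0,x1):
    r=(i[...,2]-i[...,1])[y,x0:x1]; h=r.max()/2; k=np.argmax(r>h); return x0+k-1+(h-r[k-1])/(r[k]-r[k-1])
print(np.mean([le(a,y+2,232,250)-le(A,y,212,235) for y in range(227,239)]))
def yc(i):
    r=np.clip((i[...,2]-i[...,0])[247:258,235:247]-8,0,None); yy,xx=np.mgrid[247:258,235:247]; return (r*xx).sum()/r.sum(),(r*yy).sum()/r.sum()
print('clip',yc(a),yc(A)); print(np.arange(236,250));print(np.c_[np.arange(244,251),a[244:251,236:250,0]])
s=get_image('side')['image']; t=get_image('top')['image']
v=np.hstack([cv2.resize(s[195:265,210:310],(500,350),interpolation=2),cv2.resize(t[170:240,270:330],(300,350),interpolation=2)]); cv2.imwrite('pics/f.png',v); f('end')
E
```

```text
at 27.09 [523.   34.6  36.2] [-47.8  12.9] [5.7 6.3 0.1] 0.179
corr 27.74 [522.9  34.5  36.2] [-47.9  12.9] [ 6.2  6.1 -0.3] 0.18
18.131738552613484
clip (np.float64(240.13062815121424), np.float64(251.95814526960083)) (np.float64(240.0802689166629), np.float64(252.08263772954925))
[236 237 238 239 240 241 242 243 244 245 246 247 248 249]
[[244.   145.75 143.25 141.   132.62 116.12  95.75  82.62  79.88  77.25  74.5   77.62  84.88  91.38  95.5 ]
 [245.   143.88 141.25 135.25 121.25 105.5   96.88  97.   101.5   92.38  89.12  88.88  92.38  94.38  98.25]
 [246.   147.88 140.5  127.   107.12  97.88 101.5  114.75 118.   102.88  95.75  95.75  95.88  96.38 105.12]
 [247.   166.38 153.38 123.5  100.88  96.62 105.75 115.5  111.75 102.    98.    98.   101.   104.75 120.38]
 [248.   175.   156.25 119.5   96.25  93.12  98.   105.12 102.88 101.   102.38 105.38 117.25 134.75 143.75]
 [249.   170.   146.5  104.62  79.75  78.62  79.12  83.38  90.38 102.88 106.12 113.12 134.75 158.62 167.62]
 [250.   163.5  133.5   87.62  64.5   62.75  64.12  65.    79.62  99.25 107.62 113.25 134.25 159.88 168.88]]
end 28.24 [522.9  34.6  36.2] [-47.9  12.9] [ 6.9  6.5 -0.3] 0.184
```

View pics/f.png

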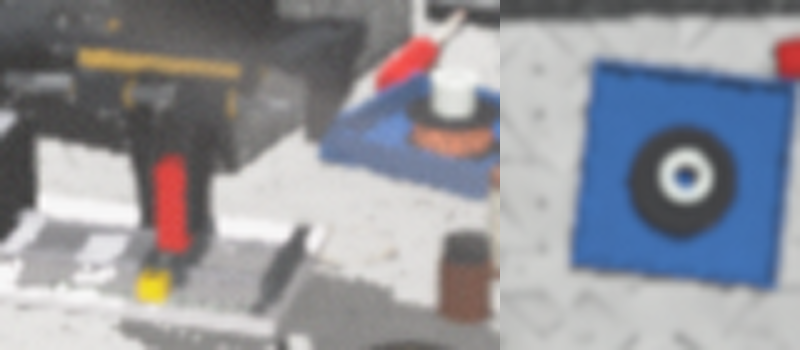

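```bash
python3 -c "
from h import *
job.close_job(); f('closed')"
```

```text
the job is handed in; nothing more can be done
the job is handed in; nothing more can be done
```

The coil is off the spindle and in the blue tray. The slide is pulled out to the clip line and still gripped there at 40 N effort. I handed the job in at about 28.3 s.

**Coil:** I lifted it by the collar and lowered it until it touched the tray floor. The last pictures, from both cameras, show it upright and flat near the tray centre.

**Slide mark:**

| Check | Result |
|---|---|
| Target, from the top view (clip line against slide line) | about 50.0 mm |
| Slide by the red grip's shift in the side view | about 50.0 mm |
| Slide by the tool position, zeroed on the shut stop | about 49.7 mm |

- **Disagreement on the first pull:** the different readings gave 48.7 to 51.5 mm. I eased the gripped slide back to its shut stop to get a zero for the arm, then pulled it out again to the mark.
- **Not confirmed directly:** the arm hid the lines from the top camera, and in the side view they were only faint. I put the remaining uncertainty at about 1 mm.

**Clip and other things:** the clip's place in the picture shifted by less than 0.1 pixel sideways and about 0.3 pixel vertically. I put this down to the arm's shadow. None of the other things I could see in the pictures had moved, but I did not measure them.

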